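Advance the star tally wheel to its pointer

TASK

In the parts store, bring the star-wheel tally up to date: with a fingertip against its lobes, flick the star wheel counter-clockwise (seen from above) by as many clicks as it takes for the long, ribbed lobe to point at the unit's fixed pointer post, without running a click past it. Press lightly, grip or lift nothing, and leave the similar unit with the plain round dial and everything else on the bench as they are.

Things in the scene. Friction and masses are not known exactly. Their poses are not given: they have to be found in the camera images.
- tally: Tally unit, bolted to the bench: grey box 172 mm long (its x from -64 to 108), 136 mm wide, 26 mm high, carrying the star wheel. Origin on the bench (z = 0) under the wheel's vertical axis, z up; its x axis runs from the wheel axis to the pointer, a dark square post 12 mm thick centred 99 mm from the axis, top 66 mm above the bench.
- star_hub (a point): Centre of the aluminium star wheel, on its axis, 58 mm above the bench. A disc of radius 34 mm (34 to 48 mm above the bench, hub up to 58) with 8 radial lobes 45 degrees apart: upright fins 8 mm thick, out to 62 mm radius (one to 78 mm), from 34 to 60 mm above the bench. Beyond the disc the gaps between lobes are open down to the box top (26 mm), so a fingertip fits between two lobes.
- star (a joint): Star wheel angle, rad, positive counter-clockwise from above; 0: long lobe at the pointer (tally's +x). Lobes point at joint + 0.785*k from tally's +x. Clicks at each multiple of 0.785; starts 2 to 5 clicks short (-1.57 to -3.93). 3 to 4 N on a lobe moves it; past a half click a spring pulls it into the next, short of that it springs back; it does not coast, and nothing stops it at 0.
- rib_end (a point): Outer end of the one long lobe, which alone carries a raised rib on top (6 mm wide, 6 mm high, from hub to lobe end), 78 mm from the axis, 66 mm above the bench; it turns with the wheel.
- tally_pointer (a point): Inner end of the nib on the tally unit's pointer post, on tally's +x, 81 mm from the wheel axis, 63 mm above the bench.
- gauge: A similar unit, to be left alone: the same grey box and pointer post, same frame, but its wheel is a plain round aluminium dial of radius 58 mm without lobes, top 56 mm above the bench (hub to 64 mm). The two units may stand either way round, one left and one right.
- dial_mark (a point): End of the mark on the plain round dial, 55 mm from its axis; turns with that dial. Not to be moved.
- tube: Bystander: upright offcut of square steel tube, 40 x 40 mm, 70 mm high; origin at the centre of its underside.
- bolt: Bystander: hex bolt standing on its head, 30 mm across, 56 mm high; origin at the centre of its underside.
- tape: Bystander: brown roll of tape, 84 mm across, 24 mm high, lying flat; origin at the centre of its underside.
- redbin: Bystander: red plastic stacking bin, 160 x 110 mm, 80 mm high; origin at the centre of its underside.
- spanner: Bystander: spanner lying flat on the bench; origin at the centre of its underside.
- can: Bystander: can of 60 mm diameter, 90 mm high; origin at the centre of its underside.
- block: Bystander: wood block 90 x 50 mm, 30 mm high; origin at the centre of its underside.
Mind the look-alikes: they are no part of the job. Leave any orange or yellow look-alike of the tally alone.

How it is judged (in metres and radians):
At the end, for the whole second after the job is handed in: The star wheel rests in the click where its long, ribbed lobe points at the pointer (joint within 0.13 rad of 0, still), having never run past; the plain dial's mark is within 10 mm and every bystander within 25 mm of where it was (value of joint star between -0.13 and 0.13 rad and velocity of joint star between -0.1 and 0.1 rad/s and distance of dial_mark from where it was at the start of the episode below 0.01 m and distance of each of tube, bolt, tape, redbin, spanner, can, block from where it was at the start of the episode below 0.025 m); the robot touches nothing.
It fails at once if the star wheel runs past the pointer by more than half a click (0.43 rad) (value of joint star above 0.43 rad).
It fails at once if the star wheel is driven backwards past five and a half clicks short of the pointer (value of joint star below -4.4 rad).
It fails at once if the fingers press the star-wheel unit with more than 30 N (contact force between the fingers and tally above 30 N).
It fails at once if the plain round dial is turned (its mark moves more than 10 mm) (distance of dial_mark from where it was at the start of the episode above 0.01 m).
It fails at once if a bystander is lifted or carried, or moved more than 25 mm (distance of any of tube, bolt, tape, redbin, spanner, can, block from where it was at the start of the episode above 0.025 m).
It also fails if it takes over 70 s, if anything falls off the work surface, if the arm or the gripper's body presses on something with over 40 N, if the wrist force passes 120 N, or if a joint passes its speed limit or range.

ROBOT

A 7-joint arm with a two-finger parallel gripper is mounted at the origin on the work surface. World frame = base frame: x ahead of the robot, y to its left, z up, the work surface at z = 0. Lengths are in mm, angles in rad, forces in N, time in s.
With the tool pointing down it reaches from about 400 to 875 mm from the base axis. Payload 6.5 kg.
Tool frame: the origin (TCP) lies at the very end of the fingers, on their centre line; the grasp point (between the pads) lies 19 mm behind it (ctrl.hold_point_z is the distance from the TCP to the grasp point, in mm); z points along the fingers, x is the direction in which the jaws open and shut, and the axes are right-handed (so a half turn about z gives the same grasp; the last joint's range is limited). The gripper opens to 85 mm and grips with 20 to 120 N. Pads are 22 mm wide; open, the fingers measure 114 mm over their backs; the gripper's body (76 mm by 85 mm) begins 54 mm behind the grasp point. The pads swing forward as they close: fully open they stand 13 mm farther back than shut.
Start: joints at [-1.401, 0.536, -0.004, 1.538, 0.003, 1.067, -0.071], TCP at [151.849, 632.006, 231.29] pointing down, gripper open.
Joint ranges: [-2.7, 2.7], [-0.37, 2.16], [-1.27, 1.26], [0.24, 2.4], [-1.31, 4.45], [0.19, 1.91], [-2.76, 2.76]. Speed limits (rad/s): [2.39, 2.39, 3.14, 3.14, 3.14, 3.14, 3.14].

INTERFACE

Orientations are given as a rotation vector (axis times angle).
In Python, from workcell import ctrl gives the robot as it stands.
- The arm moves only by the tool servo_tool, never from a script. Its argument "deltas" is a list of rows, each a list of 6 numbers: the shift along the tool's x, y, z in mm, then the turn, a rotation vector about the tool's x, y, z in rad. In form: [[dx, dy, dz, rx, ry, rz], ...]. A call has 1 to 5 rows; each row shifts and turns the pose as measured when the row begins, along the tool's axes as they then stand; what a row does not reach is not made up. A row lasts 1/12 s, in which the tool goes at most 41.7 mm and 7.16 degrees, less where a joint would pass 70% of its speed; a pose out of reach is approached as far as the arm can. A call is refused whole if a number of a shift passes 41.7 or a number of a turn 0.125, either way. A call with a gripper value outside its range is refused whole. "hand" is the closure, from 0 (fully open) to 1 (shut), set as the call begins (left out, the last holds). The fingers move at their own pace and stop on an object; "newtons" is the grip in N (left out, the last holds). Time passes only in rows, so rows that do not move let the fingers close. It gives the time, the measured TCP pose, the force and the opening at its end, in the units of the state.
- ctrl.sense(): the state, without advancing time (a new reading comes with each control period).
- ctrl.camera(name): name is "scene" or "top" or "wrist"; returns a dict with "color" (384x512x3 uint8, red, green, blue), "intrinsics" (3x3 intrinsics, pixels), "world_from_camera" (4x4, takes a point from camera to world coordinates); the wrist camera has in their place "mount" (4x4, takes a point from camera to tool coordinates, whose origin is the TCP and whose axes are the tool frame's). Camera axes: x right, y down, z forward; pixel columns grow to the right and rows downward; lengths in mm; the calibration is good to about 2 mm. A picture is of the moment at which its call begins: read the wrist's pose just before it. There is no depth.
- ctrl.sign_off(): hands the job in, once; it reports no verdict.
The state is a dict: "time": time; "qpos": joint angles; "joint_velocities": joint speeds; "effort": joint torques, N m; "position": TCP position; "tool_rot": TCP orientation; "contact_force": force on the tool from outside, world axes, zero at the start; "torque": the same for the moment, N m; "opening": opening from 0.0 (shut) to 1.0 (fully open).
Only numpy, scipy, OpenCV 4.12 (cv2) and the standard library are available. Lean on these libraries where they do the work, as an engineer would, in place of code of your own. Each camera call takes 0.05 s, during which the arm holds its last target.

## Working session

There is one attempt and no reset: what is moved stays moved. The work goes in short steps, Python scripts to look and compute and a tool call to move; the robot and the scene stay as the last step left them, time stands still between calls to the robot, and variables do not carry over. Pictures are saved under pics/ and viewed, and the job is handed in when it is done.

Besides the shell and the picture viewer there is one more tool, called after "Emit:" by a JSON object that holds its "fn" and its "kwargs". servo_tool: Moves the arm, as the interface text tells. Its arguments: {"type":"object","properties":{"deltas":{"type":"array","items":{"type":"array","items":{"type":"number"}}},"hand":{"type":"number"},"newtons":{"type":"number"}},"required":["deltas"]}

```bash
mkdir -p pics; python3 - <<'E'
from workcell import ctrl
import cv2,json,numpy as np
s=ctrl.sense();print({k:np.round(v,3).tolist() for k,v in s.items()})
for n in("scene","top"):
    c=ctrl.camera(n);cv2.imwrite(f"pics/{n}0.png",c["color"][:,:,::-1])
    print(n,np.round(c["intrinsics"],2).tolist(),np.round(c["world_from_camera"],4).tolist())
E
```

```text
{'time': 0.0, 'qpos': [-1.401, 0.537, -0.004, 1.539, 0.003, 1.067, -0.071], 'joint_velocities': [-0.0, -0.001, 0.0, 0.0, 0.0, 0.002, -0.001], 'effort': [0.001, -58.342, 1.049, -25.911, 0.012, 0.01, 0.0], 'position': [151.725, 631.4, 230.41], 'tool_rot': [2.466, 1.944, -0.002], 'contact_force': [-0.2, -0.464, 0.094], 'torque': [0.013, 0.0, -0.047], 'opening': 0.998}
scene [[411.83, 0.0, 255.06], [0.0, 411.83, 190.96], [0.0, 0.0, 1.0]] [[0.3996, 0.5939, -0.6982, 1365.4182], [0.9165, -0.2755, 0.2901, -324.0672], [-0.02, -0.7559, -0.6544, 874.2264], [0.0, 0.0, 0.0, 1.0]]
top [[476.29, 0.0, 262.39], [0.0, 476.29, 184.78], [0.0, 0.0, 1.0]] [[-0.0026, -0.997, 0.0771, 387.1238], [-1.0, 0.002, -0.0086, 39.085], [0.0084, -0.0771, -0.997, 1677.9888], [0.0, 0.0, 0.0, 1.0]]
```

View pics/top0.png

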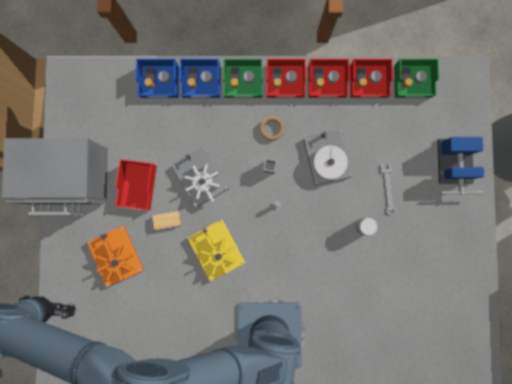

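View pics/scene0.png

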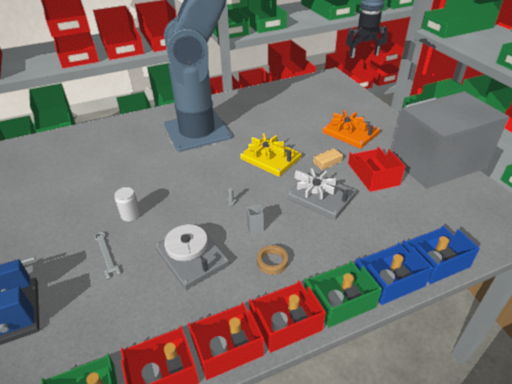

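The grey star unit is at top (201,181). The yellow (217,250) and orange (114,258) units are look-alikes, and the plain dial is at (330,162). I take the grey lobed unit as the tally and will confirm it in a crop.

```bash
python3 - <<'E'
import cv2,numpy as np
a=cv2.imread("pics/top0.png")[140:220,150:250];b=cv2.imread("pics/scene0.png")[155:225,275:365]
a=cv2.resize(a,(500,400),interpolation=cv2.INTER_CUBIC)
cv2.imwrite("pics/crop_t.png",a)
cv2.imwrite("pics/crop_s.png",cv2.resize(b,(720,560),interpolation=cv2.INTER_CUBIC))
E
```

```text
(no output)
```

View pics/crop_t.png

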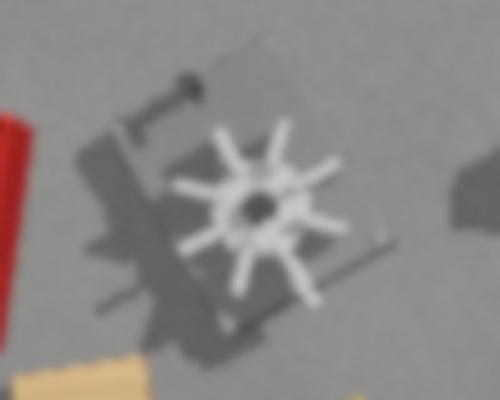

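View pics/crop_s.png

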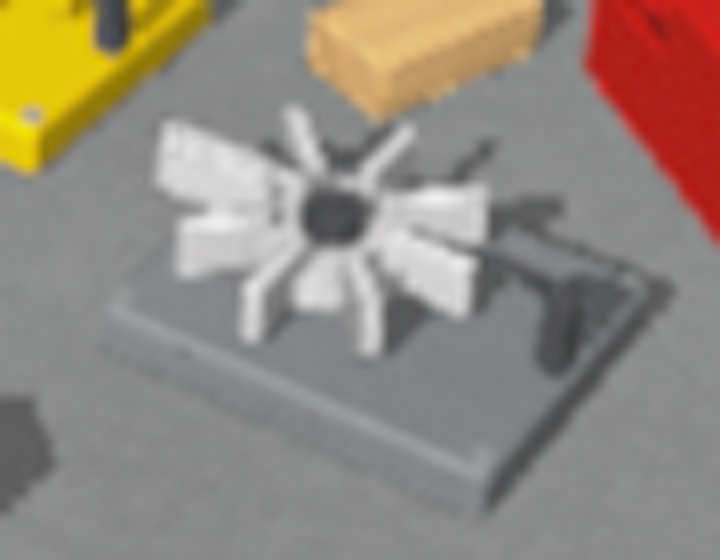

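```bash
cat > h.py <<'E'
from workcell import ctrl
import cv2,numpy as np
from scipy.spatial.transform import Rotation as R
def back(K,T,uv,z):
    d=T[:3,:3]@np.linalg.solve(K,[uv[0],uv[1],1]);o=T[:3,3];return o+d*(z-o[2])/d[2]
def pose(s):
    T=np.eye(4);T[:3,:3]=R.from_rotvec(s["tool_rot"]).as_matrix();T[:3,3]=s["position"];return T
def proj(K,T,p):
    q=np.linalg.inv(T)@np.r_[p,1];q=K@q[:3];return q[:2]/q[2]
E
python3 - <<'E'
from h import *
c=ctrl.camera("top");K,T=c["intrinsics"],c["world_from_camera"]
f=lambda x,y:(150+x/5-.4,140+y/5-.4)
h=back(K,T,f(258,207),58);print("hub",h)
p=back(K,T,f(192,88),66);print("post",p,np.linalg.norm((p-h)[:2]),np.arctan2(*(p-h)[1::-1]))
for q,z in [((317,303),66),((220,132),60),((285,125),60),((335,163),60),((342,228),60),((240,290),60),((183,250),60),((178,185),60)]:
    e=back(K,T,f(*q),z);print(q,e.round(),np.linalg.norm((e-h)[:2]).round(1),np.arctan2(*(e-h)[1::-1]).round(3))
s=ctrl.sense();P=pose(s);print(P.round(3));w=ctrl.camera("wrist");print(w["mount"].round(3),w["intrinsics"].round(1))
E
```

```text
hub [525.70924236 233.71116074  58.        ]
post [606.45333782 278.24683599  66.        ] 92.21190444493416 0.5040445054715695
(317, 303) [460. 192.  66.] 77.8 -2.582
(220, 132) [577. 260.  60.] 57.5 0.47
(285, 125) [582. 215.  60.] 58.9 -0.315
(335, 163) [556. 181.  60.] 60.4 -1.054
(342, 228) [511. 176.  60.] 59.3 -1.82
(240, 290) [469. 245.  60.] 57.9 2.941
(183, 250) [496. 284.  60.] 58.4 2.098
(178, 185) [541. 288.  60.] 56.4 1.302
[[ 2.34000e-01  9.72000e-01 -0.00000e+00  1.51753e+02]
 [ 9.72000e-01 -2.34000e-01 -1.00000e-03  6.31552e+02]
 [-1.00000e-03  0.00000e+00 -1.00000e+00  2.30628e+02]
 [ 0.00000e+00  0.00000e+00  0.00000e+00  1.00000e+00]]
[[ 1.00000e+00 -0.00000e+00  0.00000e+00 -5.10000e-02]
 [ 0.00000e+00  9.45000e-01  3.28000e-01 -8.55280e+01]
 [-0.00000e+00 -3.28000e-01  9.45000e-01 -1.43004e+02]
 [ 0.00000e+00  0.00000e+00  0.00000e+00  1.00000e+00]] [[312.7   0.  259.6]
 [  0.  312.7 190.9]
 [  0.    0.    1. ]]
```

Emit:
{"fn": "servo_tool", "kwargs": {"deltas": [[-20, 30, 0, 0, 0, 0], [-20, 30, 0, 0, 0, 0], [-20, 30, 0, 0, 0, 0], [-20, 30, 0, 0, 0, 0], [-20, 30, 0, 0, 0, 0]], "hand": 1, "newtons": 20}}

```text
time: 0.62
position: [268.2, 501.8, 228.3]
tool_rot: [-2.446, -1.963, 0.006]
contact_force: [0.6, 0.0, 0.7]
opening: 0.3
```

Emit:
{"fn": "servo_tool", "kwargs": {"deltas": [[-20, 31, 0, 0, 0, 0], [-20, 31, 0, 0, 0, 0], [-20, 31, 0, 0, 0, 0], [-20, 31, 0, 0, 0, 0], [-20, 31, 0, 0, 0, 0]]}}

```text
time: 1.03
position: [402.3, 363.2, 227.1]
tool_rot: [-2.444, -1.965, 0.006]
contact_force: [-0.1, -0.1, -0.6]
opening: 0.004
```

Emit:
{"fn": "servo_tool", "kwargs": {"deltas": [[-20, 31, 0, 0, 0, 0], [-20, 31, 0, 0, 0, 0], [-20, 31, 0, 0, 0, 0], [-20, 31, 0, 0, 0, 0], [0, 0, 0, 0, 0, 0]]}}

```text
time: 1.45
position: [515.8, 243.9, 226.6]
tool_rot: [-2.458, -1.956, 0.005]
contact_force: [0.1, -0.4, -0.5]
opening: -0.003
```

```bash
python3 - <<'E'
from h import *
s=ctrl.sense();w=ctrl.camera("wrist");P=pose(s);print(s["position"],s["opening"],np.arctan2(P[1,0],P[0,0]),s["qpos"])
cv2.imwrite("pics/w1.png",w["color"][:,:,::-1])
np.savez("w1.npz",T=P@w["mount"],K=w["intrinsics"])
E
```

```text
[515.75041908 243.87657824 226.63139899] -0.002753735179249577 1.3442502081374514 [-0.63235255  0.40848081  0.14573816  1.76343014 -0.06982469  0.97791644
  0.88503688]
```

View pics/w1.png

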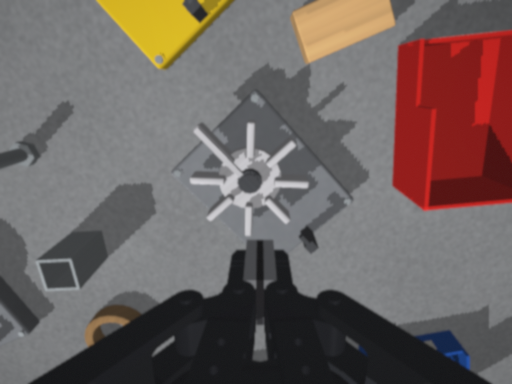

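```bash
python3 - <<'E'
import cv2
a=cv2.imread("pics/w1.png")[110:260,170:370]
cv2.imwrite("pics/w1c.png",cv2.resize(a,(800,600),interpolation=cv2.INTER_CUBIC))
E
```

```text
(no output)
```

View pics/w1c.png

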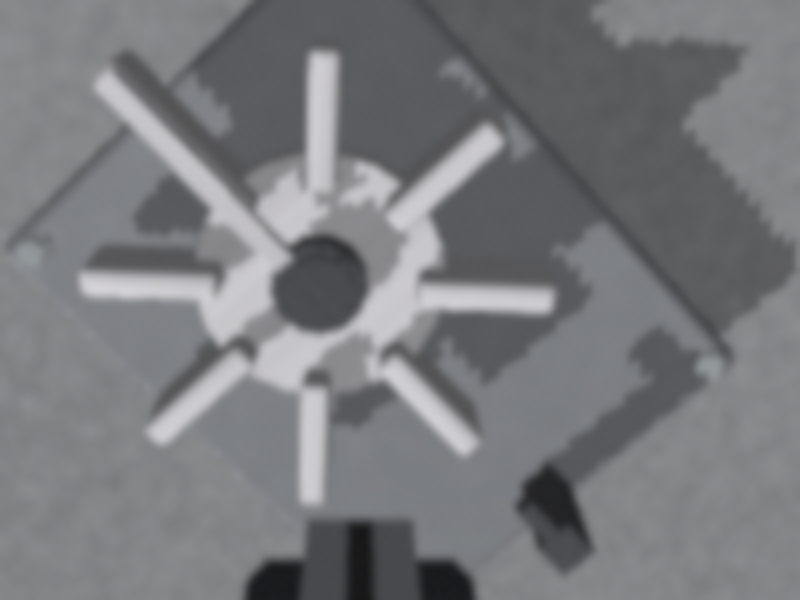

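The ribbed lobe at crop (107,82) is opposite the post at (555,530), so the wheel is 4 clicks short. Next I fit the hub and angle.

```bash
python3 - <<'E'
from h import *
from scipy.optimize import least_squares
d=np.load("w1.npz");K,T=d["K"],d["T"]
pts=[(105,84,78,66),(323,52,62,60),(497,130,62,60),(554,300,62,60),(472,450,62,60),(312,503,62,60),(155,438,62,60),(80,283,62,60)]
f=lambda x,y:np.array((170+x/4-.37,110+y/4-.37))
obs=[f(p[0],p[1]) for p in pts]
def res(v):
    r=[]
    for k,(p,o) in enumerate(zip(pts,obs)):
        # image order clockwise in picture; find sign via residual
        a=v[2]+sgn*k*np.pi/4
        r+=list(proj(K,T,[v[0]+p[2]*np.cos(a),v[1]+p[2]*np.sin(a),p[3]])-o)
    return r
for sgn in(1,-1):
    s=least_squares(res,[525,233,-2.58]);print(sgn,s.x,s.cost,np.round(s.fun,1).tolist() if s.cost<50 else'')
    if s.cost<50:best=s.x
p=back(K,T,f(535,490),66);print("post",p,np.arctan2(p[1]-best[1],p[0]-best[0]),np.hypot(p[1]-best[1],p[0]-best[0]))
h=back(K,T,f(322,283),58);print(h)
E
```

```text
1 [530.65424316 227.91368854  -2.12624115] 26389.947011504384 
-1 [525.72067686 230.33051487  -2.61854643] 9.44912951223757 [-2.6, -2.5, 0.6, -0.4, 0.6, 0.3, 0.8, 0.3, 1.1, 0.7, 0.3, 1.1, -0.5, 1.0, -0.0, 0.5]
post [590.94453696 274.59195375  66.        ] 0.5962242409765105 78.82402488041996
[523.81090737 231.55821049  58.        ]
```

```bash
cat >> h.py <<'E'
H=np.array([525,231.5])
def plan(phi,r,z):
    s=ctrl.sense();P=pose(s);yaw=np.arctan2(P[1,0],P[0,0])
    t=np.r_[H+r*np.array([np.cos(phi),np.sin(phi)]),z]
    dw=(phi+np.pi-yaw+np.pi)%(2*np.pi)-np.pi
    v=s["position"][:2]-H
    print("pos",s["position"].round(1),"phi",round(np.arctan2(v[1],v[0]),3),"r",np.hypot(*v).round(1),"yaw-pi",round((yaw-np.pi+np.pi)%(2*np.pi)-np.pi,3),"F",s["contact_force"].round(1),"tilt",P[:2,2].round(4))
    print("tool shift",(P[:3,:3].T@(t-s["position"])).round(1),"rz",round(-dw,3))
E
python3 -c "
from h import *
plan(-2.225,64,110)"
```

```text
pos [513.4 247.  226.4] phi 2.216 r 19.4 yaw-pi -1.795 F [-0.1  0.   0.4] tilt [-0.005   0.0003]
tool shift [-70.6 -11.3 116.5] rz 0.43
```

Emit:
{"fn": "servo_tool", "kwargs": {"deltas": [[0, 0, 0, 0, 0, 0.11], [0, 0, 0, 0, 0, 0.11], [0, 0, 0, 0, 0, 0.11], [0, 0, 0, 0, 0, 0.11], [0, 0, 0, 0, 0, 0]]}}

```text
time: 1.92
position: [510.6, 249.6, 225.4]
tool_rot: [-2.832, -1.347, 0.011]
contact_force: [-0.4, -0.5, 0.0]
opening: 0.001
```

```bash
python3 -c "
from h import *
plan(-2.225,64,110)"
```

```text
pos [510.6 249.6 225.4] phi 2.245 r 23.1 yaw-pi -2.254 F [-0.4 -0.5  0. ] tilt [-0.0086  0.0018]
tool shift [-68.4  25.3 115.5] rz -0.029
```

Emit:
{"fn": "servo_tool", "kwargs": {"deltas": [[-17, 6, 29, 0, 0, -0.01], [-17, 6, 29, 0, 0, -0.01], [-17, 6, 29, 0, 0, -0.01], [-17, 6, 29, 0, 0, 0], [0, 0, 0, 0, 0, 0]]}}

```text
time: 2.33
position: [485.0, 188.0, 107.4]
tool_rot: [-2.787, -1.43, -0.001]
contact_force: [-1.6, -0.9, -0.4]
opening: -0.0
```

```bash
python3 - <<'E'
from h import *
plan(-2.225,64,42)
w=ctrl.camera("wrist");cv2.imwrite("pics/w2.png",w["color"][:,:,::-1])
E
```

```text
pos [485.  188.  107.4] phi -2.315 r 59.1 yaw-pi -2.194 F [-1.6 -0.9 -0.4] tilt [-0.0039  0.0087]
tool shift [-5.6  5.7 65.3] rz 0.031
```

View pics/w2.png

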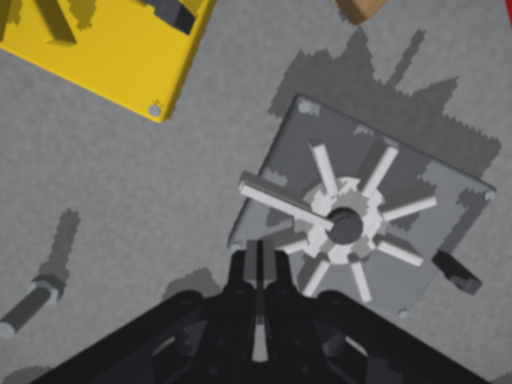

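```bash
python3 - <<'E'
from h import *
s=ctrl.sense();w=ctrl.camera("wrist");K,T=w["intrinsics"],pose(s)@w["mount"]
print(back(K,T,(345,223),58), back(K,T,(241,185),66))
plan(-2.225,64,70)
E
```

```text
[525.28619027 235.27562722  58.        ] [459.87960888 195.67159571  66.        ]
pos [489.  192.6 111.7] phi -2.317 r 53.0 yaw-pi -2.193 F [0.4 0.8 0.5] tilt [0.0032 0.0138]
tool shift [-11.9   4.7  41.6] rz 0.032
```

Emit:
{"fn": "servo_tool", "kwargs": {"deltas": [[-2.5, 2.5, 3, 0, 0, 0.015], [-2.5, 2.5, 3, 0, 0, 0.015], [-1, 1, 3, 0, 0, 0], [0, 0, 3, 0, 0, 0], [0, 0, 3, 0, 0, 0]]}}

```text
time: 2.85
position: [496.3, 191.3, 102.0]
tool_rot: [-2.8, -1.395, -0.037]
contact_force: [-1.0, -0.2, -0.1]
opening: 0.003
```

```bash
python3 - <<'E'
from h import *
plan(-2.225,64,42)
E
```

```text
pos [496.3 191.3 102. ] phi -2.191 r 49.4 yaw-pi -2.217 F [-1.  -0.2 -0.1] tilt [0.0151 0.0221]
tool shift [-16.2  -1.7  59.6] rz 0.008
```

Emit:
{"fn": "servo_tool", "kwargs": {"deltas": [[0, 0, 0, 0, 0, 0]]}}

```text
time: 2.93
position: [496.3, 191.6, 101.9]
tool_rot: [-2.8, -1.396, -0.037]
contact_force: [0.3, -0.9, 0.9]
opening: 0.001
```

```bash
python3 - <<'E'
from h import *
plan(-2.225,64,42)
E
```

```text
pos [496.3 191.6 101.9] phi -2.194 r 49.1 yaw-pi -2.217 F [ 0.3 -0.9  0.9] tilt [0.0152 0.0223]
tool shift [-16.5  -1.6  59.4] rz 0.008
```

Emit:
{"fn": "servo_tool", "kwargs": {"deltas": [[0, 0, 0, 0, 0, 0]]}}

```text
time: 3.02
position: [496.5, 191.9, 101.9]
tool_rot: [-2.799, -1.396, -0.037]
contact_force: [0.1, 0.6, -0.6]
opening: -0.006
```

Emit:
{"fn": "servo_tool", "kwargs": {"deltas": [[0, 0, 0, 0, 0, 0]]}}

```text
time: 3.1
position: [496.5, 192.1, 102.0]
tool_rot: [-2.799, -1.397, -0.037]
contact_force: [0.3, -0.5, -0.1]
opening: -0.001
```

```bash
python3 - <<'E'
from h import *
plan(-2.225,64,42)
E
```

```text
pos [496.5 192.1 102. ] phi -2.197 r 48.6 yaw-pi -2.216 F [ 0.3 -0.5 -0.1] tilt [0.0155 0.0226]
tool shift [-17.1  -1.4  59.6] rz 0.009
```

```bash
cat >> h.py <<'E'
_plan=plan
def plan(phi,r,z):
    _plan(phi,r,z)
    P=pose(ctrl.sense());a=phi+np.pi;c,s=np.cos(a),np.sin(a)
    Rt=np.array([[c,s,0],[s,-c,0],[0,0,-1]])
    print("turn",R.from_matrix(P[:3,:3].T@Rt).as_rotvec().round(4))
E
python3 -c "
from h import *
plan(-2.225,64,70)"
```

```text
pos [496.5 192.1 102. ] phi -2.197 r 48.6 yaw-pi -2.216 F [ 0.3 -0.5 -0.1] tilt [0.0155 0.0226]
tool shift [-16.3  -1.5  31.6] rz 0.009
turn [-0.0014 -0.0274  0.0091]
```

Emit:
{"fn": "servo_tool", "kwargs": {"deltas": [[-6, -0.5, 0, 0, -0.01, 0.004], [-6, -0.5, 0, 0, -0.01, 0.004], [-6, -0.5, 0, 0, -0.01, 0], [0, 0, 0, 0, 0, 0], [0, 0, 0, 0, 0, 0]]}}

```text
time: 3.52
position: [482.9, 177.1, 101.9]
tool_rot: [2.816, 1.39, -0.01]
contact_force: [-0.9, 0.7, -0.4]
opening: -0.001
```

```bash
python3 -c "
from h import *
plan(-2.225,64,42)"
```

```text
pos [482.9 177.1 101.9] phi -2.229 r 68.8 yaw-pi -2.225 F [-0.9  0.7 -0.4] tilt [-0.005  -0.0041]
tool shift [ 5.2  0.4 59.8] rz 0.0
turn [-0.0015  0.0063  0.0002]
```

```bash
python3 - <<'E'
from h import *
s=ctrl.sense();w=ctrl.camera("wrist");T=pose(s)@w["mount"]
np.savez("w3.npz",T=T,K=w["intrinsics"])
print(s["joint_velocities"].round(3))
cv2.imwrite("pics/w3c.png",cv2.resize(w["color"][100:280,210:450,::-1],(800,600),interpolation=cv2.INTER_CUBIC))
E
```

```text
[-0.001 -0.003  0.006  0.013  0.009  0.007 -0.003]
```

View pics/w3c.png

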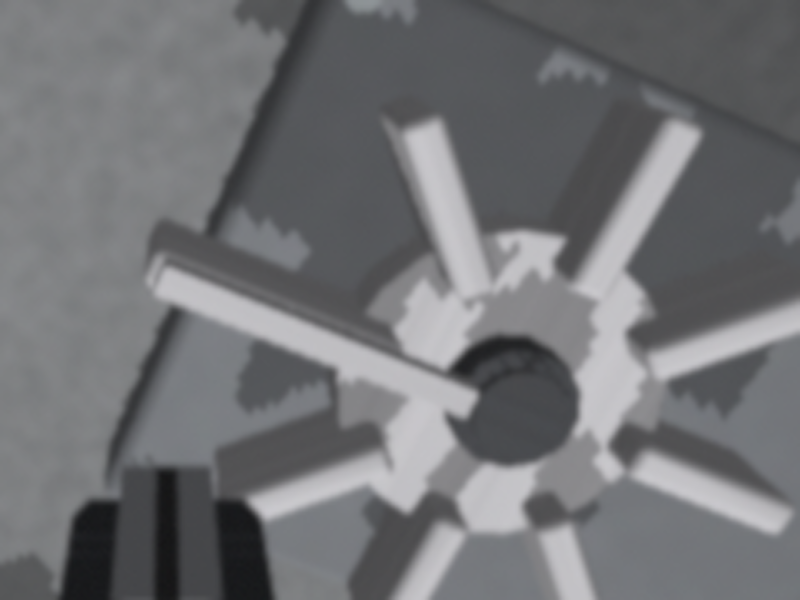

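```bash
python3 - <<'E'
from h import *
from scipy.optimize import least_squares
d=np.load("w3.npz");K,T=d["K"],d["T"]
f=lambda x,y:np.array((210+x*.3-.35,100+y*.3-.35))
# order: rib, then CW from above (k: -1..)
pts=[(155,280,78,66,0),(425,120,62,60,-1),(688,122,62,60,-2),(785,523,62,60,-4)]
def res(v):
    r=[]
    for x,y,rr,z,k in pts:
        a=v[2]+k*np.pi/4; r+=list(proj(K,T,[v[0]+rr*np.cos(a),v[1]+rr*np.sin(a),z])-f(x,y))
    return r
s=least_squares(res,[525,232,-2.6]);print(s.x,s.fun.round(1))
print(back(K,T,f(515,418),58))
E
```

```text
[525.69719092 230.04982959  -2.6224117 ] [-1.9 -0.8 -0.7  0.3  1.1  0.2  1.6  0.8]
[526.55537336 229.18638246  58.        ]
```

Emit:
{"fn": "servo_tool", "kwargs": {"deltas": [[1, 0, 8, 0, 0.002, 0], [1, 0, 8, 0, 0.002, 0], [1, 0, 6, 0, 0, 0], [0, 0, 2, 0, 0, 0], [0, 0, 0, 0, 0, 0]]}}

```text
time: 3.98
position: [484.8, 179.9, 74.9]
tool_rot: [-2.816, -1.39, 0.004]
contact_force: [-0.3, 0.3, 0.2]
opening: -0.004
```

```bash
sed -i 's/H=np.array(.*/H=np.array([525.5,230.5])/' h.py; python3 -c "
from h import *
plan(-2.225,64,42)"
```

```text
pos [484.8 179.9  74.9] phi -2.248 r 64.9 yaw-pi -2.225 F [-0.3  0.3  0.2] tilt [-0.0023 -0.0003]
tool shift [ 0.9  1.5 32.9] rz 0.0
turn [-0.0017  0.0017  0.0005]
```

Emit:
{"fn": "servo_tool", "kwargs": {"deltas": [[0.3, 0.7, 9, 0, 0, 0], [0.3, 0.7, 9, 0, 0, 0], [0, 0, 8, 0, 0, 0], [0, 0, 3, 0, 0, 0], [0, 0, 0, 0, 0, 0]]}}

```text
time: 4.4
position: [486.2, 179.4, 42.1]
tool_rot: [-2.816, -1.39, 0.005]
contact_force: [-0.4, 0.1, -0.1]
opening: -0.001
```

```bash
python3 -c "
from h import *
plan(-2.225,64,42)"
```

```text
pos [486.2 179.4  42.1] phi -2.226 r 64.5 yaw-pi -2.225 F [-0.4  0.1 -0.1] tilt [-0.0032 -0.0007]
tool shift [0.5 0.1 0.1] rz 0.0
turn [-0.0021  0.0025  0.0005]
```

Inserted in the gap and free of contact. Now the arc, in small steps.

Emit:
{"fn": "servo_tool", "kwargs": {"deltas": [[0.1, 3.2, 0, 0, 0, -0.05], [0.1, 3.2, 0, 0, 0, -0.05], [0.1, 3.2, 0, 0, 0, -0.05], [0.1, 3.2, 0, 0, 0, -0.05], [0.1, 3.2, 0, 0, 0, -0.05]]}}

```text
time: 4.82
position: [497.7, 171.7, 40.9]
tool_rot: [-2.609, -1.744, 0.013]
contact_force: [-2.6, 0.5, 2.2]
opening: 0.002
```

```bash
python3 -c "
from h import *
plan(-1.44,64,42)"
```

```text
pos [497.7 171.7  40.9] phi -2.013 r 65.0 yaw-pi -1.963 F [-2.6  0.5  2.2] tilt [-0.0084 -0.0018]
tool shift [ 9.5 35.2 -1.4] rz -0.523
turn [-0.0082  0.0029 -0.523 ]
```

Emit:
{"fn": "servo_tool", "kwargs": {"deltas": [[0.2, 3.8, -0.3, 0, 0, -0.045], [0.2, 3.8, -0.3, 0, 0, -0.045], [0.2, 3.8, -0.3, 0, 0, -0.045], [0.2, 3.8, -0.3, 0, 0, -0.045], [0.2, 3.8, -0.3, 0, 0, -0.045]]}}

```text
time: 5.23
position: [511.3, 166.7, 41.1]
tool_rot: [-2.378, -2.038, 0.026]
contact_force: [-1.2, -0.2, 0.3]
opening: 0.0
```

```bash
python3 -c "
from h import *
plan(-1.44,64,42)"
```

```text
pos [511.3 166.7  41.1] phi -1.789 r 65.4 yaw-pi -1.725 F [-1.2 -0.2  0.3] tilt [-0.0187 -0.0036]
tool shift [ 3.8 22.2 -1.3] rz -0.285
turn [-0.0188  0.0038 -0.2848]
```

Emit:
{"fn": "servo_tool", "kwargs": {"deltas": [[0.4, 4.2, -0.3, -0.002, 0, -0.045], [0.4, 4.2, -0.3, -0.002, 0, -0.045], [0.3, 4.2, -0.3, -0.002, 0, -0.045], [0.3, 4.2, -0.3, -0.002, 0, -0.045], [0.3, 4.2, -0.3, -0.002, 0, -0.045]]}}

```text
time: 5.65
position: [531.3, 165.7, 41.7]
tool_rot: [-2.125, -2.307, 0.02]
contact_force: [-0.1, 1.1, 0.0]
opening: -0.003
```

```bash
python3 -c "
from h import *
plan(-1.44,64,42)"
```

```text
pos [531.3 165.7  41.7] phi -1.481 r 65.0 yaw-pi -1.489 F [-0.1  1.1  0. ] tilt [-0.0124 -0.0058]
tool shift [ 1.1  2.6 -0.3] rz -0.049
turn [-0.013   0.0044 -0.0488]
```

Emit:
{"fn": "servo_tool", "kwargs": {"deltas": [[0.3, 1, 0, -0.006, 0, -0.02], [0, 0, 0, 0, 0, 0]]}}

```text
time: 5.82
position: [533.4, 166.0, 41.9]
tool_rot: [-2.103, -2.333, 0.011]
contact_force: [1.0, -0.3, 0.4]
opening: -0.004
```

```bash
python3 - <<'E'
from h import *
plan(-1.44,64,42)
w=ctrl.camera("wrist");cv2.imwrite("pics/w4.png",w["color"][:,:,::-1])
w=ctrl.camera("scene");cv2.imwrite("pics/s4.png",cv2.resize(w["color"][150:230,270:370,::-1],(750,600),interpolation=cv2.INTER_CUBIC))
E
```

```text
pos [533.4 166.   41.9] phi -1.449 r 65.0 yaw-pi -1.467 F [ 1.  -0.3  0.4] tilt [-0.0048 -0.0048]
tool shift [ 1.   0.6 -0.1] rz -0.027
turn [-0.0053  0.0042 -0.0272]
```

View pics/w4.png

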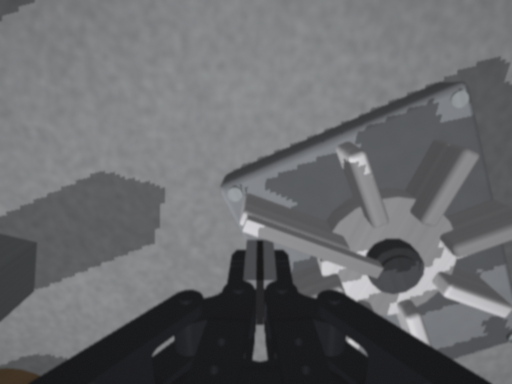

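View pics/s4.png

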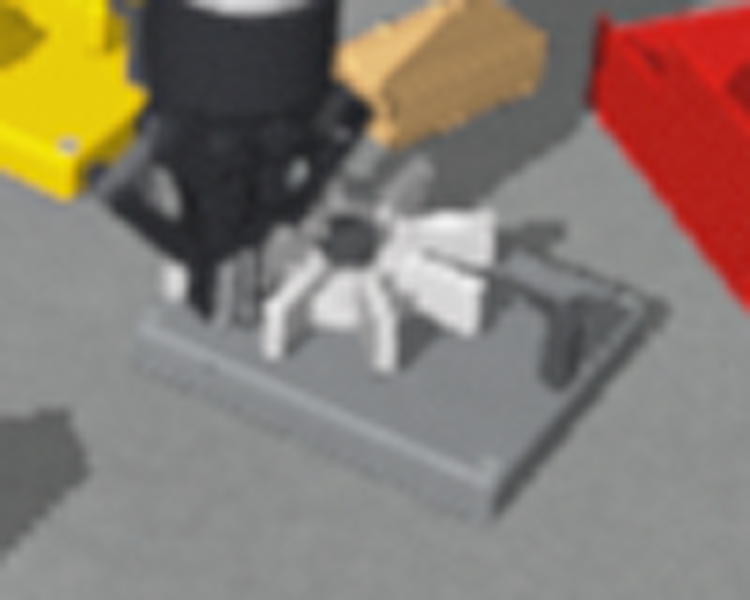

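One click is done: the ribbed lobe at wrist (245,228) still sits just behind the finger, which has moved 45°. I continue round the arc for the next click.

Emit:
{"fn": "servo_tool", "kwargs": {"deltas": [[0.2, 3.6, -0.1, -0.002, 0, -0.055], [0.2, 3.6, -0.1, -0.002, 0, -0.055], [0.2, 3.6, -0.2, -0.002, 0, -0.055], [0.2, 3.6, -0.2, -0.002, 0, -0.055], [0.2, 3.6, -0.2, -0.002, 0, -0.055]]}}

```text
time: 6.33
position: [547.1, 169.3, 42.0]
tool_rot: [1.756, 2.602, -0.009]
contact_force: [-2.0, -2.4, 2.4]
opening: -0.002
```

```bash
python3 -c "
from h import *
plan(-.655,64,42);print(ctrl.sense()['qpos'].round(2))"
```

```text
pos [547.1 169.3  42. ] phi -1.232 r 64.9 yaw-pi -1.187 F [-2.  -2.4  2.4] tilt [-0.0011 -0.0065]
tool shift [ 9.7 35.4 -0.2] rz -0.532
turn [-0.0049  0.0045 -0.5324]
[-0.32  0.68 -0.09  1.85  0.11  0.62  1.48]
```

Emit:
{"fn": "servo_tool", "kwargs": {"deltas": [[0.3, 4.2, -0.2, -0.002, 0, -0.048], [0.3, 4.2, -0.2, -0.002, 0, -0.048], [0.3, 4.2, -0.2, -0.002, 0, -0.048], [0.3, 4.2, -0.2, -0.002, 0, -0.048], [0.3, 4.2, -0.2, -0.002, 0, -0.048]]}}

```text
time: 6.75
position: [560.9, 175.9, 42.0]
tool_rot: [1.423, 2.797, -0.014]
contact_force: [-0.2, -0.6, 0.9]
opening: -0.0
```

```bash
python3 -c "
from h import *
plan(-.655,64,42)"
```

```text
pos [560.9 175.9  42. ] phi -0.997 r 65.1 yaw-pi -0.941 F [-0.2 -0.6  0.9] tilt [-0.001  -0.0094]
tool shift [ 3.6 21.7 -0.1] rz -0.286
turn [-0.0073  0.006  -0.2862]
```

Emit:
{"fn": "servo_tool", "kwargs": {"deltas": [[0.4, 4.3, -0.1, -0.002, 0, -0.05], [0.4, 4.3, -0.1, -0.002, 0, -0.05], [0.3, 4.3, 0, -0.002, 0, -0.05], [0.3, 4.3, 0, -0.002, 0, -0.05], [0, 1, 0, 0, 0, -0.02]]}}

```text
time: 7.17
position: [572.7, 187.3, 41.7]
tool_rot: [1.097, 2.938, -0.009]
contact_force: [-1.0, -0.6, -0.6]
opening: 0.001
```

```bash
python3 -c "
from h import *
plan(-.655,64,42)"
```

```text
pos [572.7 187.3  41.7] phi -0.741 r 64.0 yaw-pi -0.715 F [-1.  -0.6 -0.6] tilt [ 0.0027 -0.0074]
tool shift [ 0.1  5.5 -0.3] rz -0.06
turn [-0.004   0.0068 -0.0596]
```

Emit:
{"fn": "servo_tool", "kwargs": {"deltas": [[0.1, 3, 0, 0, 0.002, -0.03], [0.1, 2, 0, 0, 0.002, -0.02], [0, 0, 0, 0, 0, 0]]}}

```text
time: 7.42
position: [575.0, 191.2, 41.4]
tool_rot: [1.024, 2.97, -0.009]
contact_force: [0.5, 0.2, -0.5]
opening: 0.002
```

```bash
python3 - <<'E'
from h import *
plan(-.655,64,42)
w=ctrl.camera("top");cv2.imwrite("pics/t5.png",cv2.resize(w["color"][140:220,150:250,::-1],(750,600),interpolation=cv2.INTER_CUBIC))
w=ctrl.camera("wrist");cv2.imwrite("pics/w5.png",w["color"][:,:,::-1])
E
```

```text
pos [575.  191.2  41.4] phi -0.67 r 63.2 yaw-pi -0.664 F [ 0.5  0.2 -0.5] tilt [-0.0017 -0.0053]
tool shift [-0.8  1.  -0.6] rz -0.009
turn [-0.0053  0.0019 -0.0092]
```

View pics/w5.png

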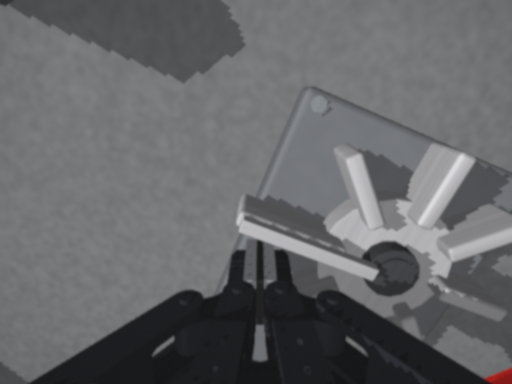

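The second click is done: the ribbed lobe at wrist (240,222) is right behind the finger, now at tally angle −1.18. I lift and go back.

Emit:
{"fn": "servo_tool", "kwargs": {"deltas": [[0, 0, -10, 0, 0, 0], [0, 0, -20, 0, 0, 0], [0, 0, -20, 0, 0, 0], [0, 0, -15, 0, 0, 0], [0, 0, 0, 0, 0, 0]]}}

```text
time: 7.93
position: [573.2, 190.3, 110.0]
tool_rot: [-1.031, -2.965, 0.014]
contact_force: [0.1, 0.2, 0.4]
opening: 0.003
```

Emit:
{"fn": "servo_tool", "kwargs": {"deltas": [[-2, -8, 0, 0, 0, 0.11], [-2, -8, 0, 0, 0, 0.11], [-2, -8, 0, 0, 0, 0.11], [-2, -8, 0, 0, 0, 0.11], [-2, -8, 0, 0, 0, 0.11]]}}

```text
time: 8.35
position: [548.9, 158.0, 112.2]
tool_rot: [1.828, 2.553, -0.007]
contact_force: [-1.2, 0.6, -0.2]
opening: -0.0
```

Emit:
{"fn": "servo_tool", "kwargs": {"deltas": [[0, -8, 0, 0, 0, 0.11], [0, -8, 0, 0, 0, 0.11], [0, -8, 0, 0, 0, 0.11], [0, -8, 0, 0, 0, 0.11], [0, -8, 0, 0, 0, 0.11]]}}

```text
time: 8.77
position: [506.8, 150.6, 111.5]
tool_rot: [2.485, 1.916, -0.009]
contact_force: [-0.1, 0.4, 0.3]
opening: -0.001
```

```bash
python3 -c "
from h import *
plan(-2.225,64,75)"
```

```text
pos [506.8 150.6 111.5] phi -1.801 r 82.1 yaw-pi -1.828 F [-0.1  0.4  0.3] tilt [-0.0021 -0.0063]
tool shift [ 23.2 -27.   36.4] rz 0.397
turn [0.0009 0.0066 0.3967]
```

Emit:
{"fn": "servo_tool", "kwargs": {"deltas": [[3, -7, 0, 0, 0.001, 0.1], [3, -7, 0, 0, 0.001, 0.1], [3, -7, 0, 0, 0.001, 0.1], [3, -7, 0, 0, 0.001, 0.1], [0, 0, 0, 0, 0, 0]]}}

```text
time: 9.18
position: [481.7, 172.4, 110.6]
tool_rot: [2.837, 1.344, -0.007]
contact_force: [0.7, 0.6, 0.3]
opening: -0.003
```

```bash
python3 -c "
from h import *
plan(-2.225,64,75)"
```

```text
pos [481.7 172.4 110.6] phi -2.217 r 72.8 yaw-pi -2.257 F [0.7 0.6 0.3] tilt [-0.0032 -0.0039]
tool shift [ 8.9 -0.9 35.6] rz -0.032
turn [-0.0001  0.0051 -0.0318]
```

Emit:
{"fn": "servo_tool", "kwargs": {"deltas": [[2.5, -0.2, 9, 0, 0.001, -0.015], [2.5, -0.2, 9, 0, 0.001, -0.015], [2.5, 0, 9, 0, 0.001, 0], [0, 0, 4, 0, 0, 0], [0, 0, 0, 0, 0, 0]]}}

```text
time: 9.6
position: [486.7, 177.8, 75.7]
tool_rot: [2.809, 1.405, -0.003]
contact_force: [-0.2, -0.7, 0.1]
opening: -0.002
```

```bash
python3 - <<'E'
from h import *
plan(-2.225,64,42)
w=ctrl.camera("top");cv2.imwrite("pics/t6.png",cv2.resize(w["color"][140:220,150:250,::-1],(750,600),interpolation=cv2.INTER_CUBIC))
w=ctrl.camera("wrist");cv2.imwrite("pics/w6.png",w["color"][:,:,::-1])
E
```

```text
pos [486.7 177.8  75.7] phi -2.205 r 65.4 yaw-pi -2.214 F [-0.2 -0.7  0.1] tilt [-0.0012 -0.002 ]
tool shift [ 1.5 -1.3 33.7] rz 0.011
turn [0.0002 0.0024 0.0108]
```

View pics/w6.png

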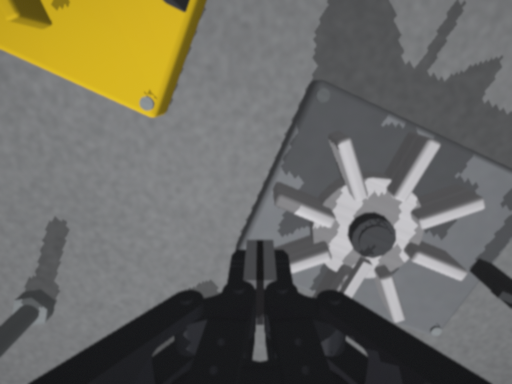

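The wheel sits in a click and the finger is over the gap. I insert and push click 3.

Emit:
{"fn": "servo_tool", "kwargs": {"deltas": [[0.3, -0.4, 9, 0, 0, 0.005], [0.3, -0.4, 9, 0, 0, 0.005], [0.2, 0, 8, 0, 0, 0], [0, 0, 3.5, 0, 0, 0], [0, 0, 0, 0, 0, 0]]}}

```text
time: 10.12
position: [487.6, 178.6, 44.5]
tool_rot: [2.817, 1.387, 0.0]
contact_force: [0.1, 0.2, 0.1]
opening: 0.001
```

```bash
python3 -c "
from h import *
plan(-2.225,64,42)"
```

```text
pos [487.6 178.6  44.5] phi -2.202 r 64.2 yaw-pi -2.227 F [0.1 0.2 0.1] tilt [ 0.0008 -0.0013]
tool shift [ 0.2 -1.5  2.5] rz -0.002
turn [ 0.0015  0.0006 -0.0015]
```

Emit:
{"fn": "servo_tool", "kwargs": {"deltas": [[0.1, 3.2, 0, 0, 0, -0.05], [0.1, 3.2, 0, 0, 0, -0.05], [0.1, 3.2, 0, 0, 0, -0.05], [0.1, 3.2, -0.1, 0, 0, -0.05], [0.1, 3.2, -0.1, 0, 0, -0.05]]}}

```text
time: 10.53
position: [498.6, 171.2, 43.3]
tool_rot: [-2.612, -1.744, 0.009]
contact_force: [-2.4, 0.7, 3.2]
opening: -0.002
```

```bash
python3 -c "
from h import *
plan(-1.44,64,42)"
```

```text
pos [498.6 171.2  43.3] phi -1.997 r 65.1 yaw-pi -1.964 F [-2.4  0.7  3.2] tilt [-0.0052 -0.0026]
tool shift [ 9.6 34.2  1.1] rz -0.524
turn [-0.0048  0.0033 -0.5242]
```

Emit:
{"fn": "servo_tool", "kwargs": {"deltas": [[0.3, 3.8, -0.2, -0.001, 0, -0.045], [0.3, 3.8, -0.2, -0.001, 0, -0.045], [0.3, 3.8, -0.2, -0.001, 0, -0.045], [0.3, 3.8, -0.2, -0.001, 0, -0.045], [0.3, 3.8, -0.2, -0.001, 0, -0.045]]}}

```text
time: 10.95
position: [513.1, 166.4, 43.5]
tool_rot: [-2.386, -2.042, 0.017]
contact_force: [-1.2, -0.6, 1.3]
opening: -0.001
```

Emit:
{"fn": "servo_tool", "kwargs": {"deltas": [[0.4, 4.2, -0.1, -0.002, 0, -0.045], [0.4, 4.2, -0.1, -0.002, 0, -0.045], [0.3, 4.2, -0.1, -0.002, 0, -0.045], [0.3, 4, -0.1, -0.002, 0, -0.045], [0.3, 4, -0.1, -0.002, 0, -0.045]]}}

```text
time: 11.37
position: [533.5, 165.9, 43.6]
tool_rot: [2.126, 2.307, -0.01]
contact_force: [0.7, -0.8, 0.3]
opening: 0.001
```

```bash
python3 -c "
from h import *
plan(-1.44,64,42)"
```

```text
pos [533.5 165.9  43.6] phi -1.448 r 65.1 yaw-pi -1.489 F [ 0.7 -0.8  0.3] tilt [-0.0011 -0.0079]
tool shift [1.1 0.4 1.6] rz -0.049
turn [-0.0019  0.0078 -0.0493]
```

Third click should be in. I lift clear and check before the last one.

Emit:
{"fn": "servo_tool", "kwargs": {"deltas": [[0, 0, -10, 0, 0, 0], [0, 0, -25, 0, 0, 0], [0, 0, -30, 0, 0, 0], [-20, -15, -30, 0, 0, 0], [-20, -20, -30, 0, 0, 0]]}}

```text
time: 11.78
position: [499.9, 126.8, 169.9]
tool_rot: [-2.126, -2.311, 0.019]
contact_force: [0.9, -0.4, 0.4]
opening: -0.002
```

Emit:
{"fn": "servo_tool", "kwargs": {"deltas": [[-20, -10, -20, 0, 0, 0], [-20, -10, -10, 0, 0, 0], [0, 0, 0, 0, 0, 0]]}}

```text
time: 12.03
position: [482.3, 81.3, 209.7]
tool_rot: [2.132, 2.302, -0.009]
contact_force: [0.5, -0.2, 0.1]
opening: -0.001
```

```bash
python3 - <<'E'
from h import *
plan(-2.225,64,110)
w=ctrl.camera("top");cv2.imwrite("pics/t7.png",cv2.resize(w["color"][140:220,150:250,::-1],(750,600),interpolation=cv2.INTER_CUBIC))
w=ctrl.camera("scene");cv2.imwrite("pics/s7.png",cv2.resize(w["color"][150:230,270:370,::-1],(750,600),interpolation=cv2.INTER_CUBIC))
w=ctrl.camera("wrist");cv2.imwrite("pics/w7.png",w["color"][:,:,::-1])
E
```

```text
pos [482.3  81.3 209.7] phi -1.852 r 155.3 yaw-pi -1.494 F [ 0.5 -0.2  0.1] tilt [-0.0009 -0.0068]
tool shift [98.5 11.9 99. ] rz 0.731
turn [0.0011 0.0069 0.7307]
```

View pics/w7.png

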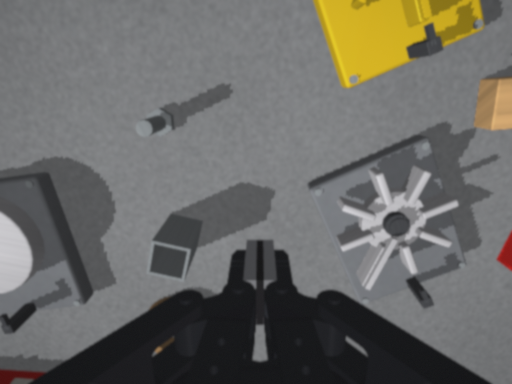

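View pics/s7.png

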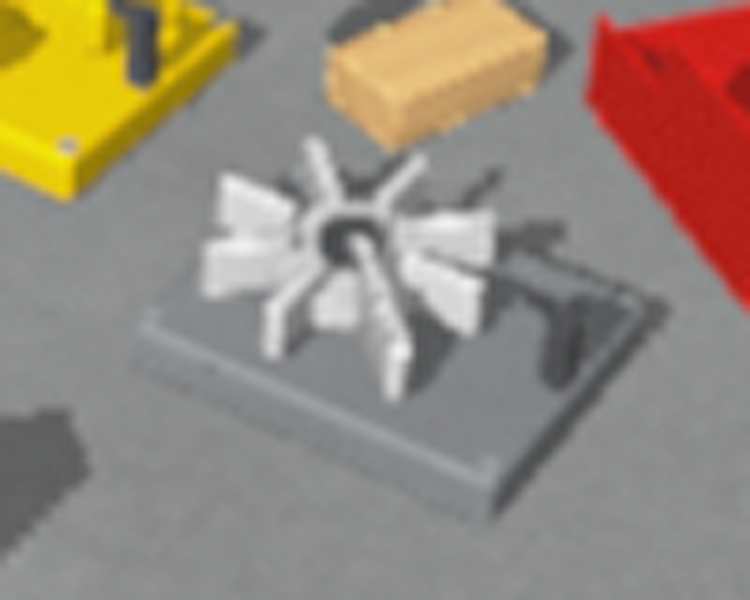

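Three clicks are done. The ribbed lobe, ending at wrist (368,288), is one lobe short of the one at the post (418,290), so one click remains.

Emit:
{"fn": "servo_tool", "kwargs": {"deltas": [[10, -2, 0, 0, 0.002, 0.11], [10, -2, 0, 0, 0.002, 0.11], [10, -2, 10, 0, 0.002, 0.11], [10, -2, 15, 0, 0, 0.11], [10, -2, 15, 0, 0, 0.11]]}}

```text
time: 12.6
position: [480.6, 141.6, 165.5]
tool_rot: [-2.69, -1.615, 0.001]
contact_force: [0.3, -0.7, 0.4]
opening: -0.001
```

```bash
python3 -c "
from h import *
plan(-2.225,64,110)"
```

```text
pos [480.6 141.6 165.5] phi -2.038 r 99.6 yaw-pi -2.06 F [ 0.3 -0.7  0.4] tilt [-0.0025  0.0032]
tool shift [ 36.3 -12.5  55.6] rz 0.165
turn [-0.0038 -0.0013  0.1645]
```

Emit:
{"fn": "servo_tool", "kwargs": {"deltas": [[9, -3, 14, 0, 0, 0.045], [9, -3, 14, 0, 0, 0.045], [9, -3, 14, 0, 0, 0.045], [4, -1, 8, 0, 0, 0.015], [0, 0, 0, 0, 0, 0]]}}

```text
time: 13.02
position: [483.5, 183.4, 106.1]
tool_rot: [-2.802, -1.403, 0.017]
contact_force: [0.1, 0.3, -0.6]
opening: 0.001
```

```bash
python3 -c "
from h import *
plan(-2.225,64,75)"
```

```text
pos [483.5 183.4 106.1] phi -2.298 r 63.1 yaw-pi -2.213 F [ 0.1  0.3 -0.6] tilt [-0.0133  0.002 ]
tool shift [-0.9  5.  31. ] rz 0.012
turn [-0.0118  0.0065  0.0116]
```

Emit:
{"fn": "servo_tool", "kwargs": {"deltas": [[-0.4, 1.7, 9, -0.004, 0.002, 0.005], [-0.4, 1.7, 9, -0.004, 0.002, 0.005], [0, 1.5, 9, -0.003, 0, 0], [0, 0, 4, 0, 0, 0], [0, 0, 0, 0, 0, 0]]}}

```text
time: 13.43
position: [486.8, 178.8, 72.0]
tool_rot: [2.814, 1.395, -0.004]
contact_force: [-0.8, 0.1, 0.3]
opening: 0.002
```

```bash
python3 -c "
from h import *
plan(-2.225,64,42)"
```

```text
pos [486.8 178.8  72. ] phi -2.213 r 64.5 yaw-pi -2.221 F [-0.8  0.1  0.3] tilt [-0.0019 -0.0025]
tool shift [ 0.6 -0.7 30. ] rz 0.004
turn [-0.      0.0031  0.0037]
```

Emit:
{"fn": "servo_tool", "kwargs": {"deltas": [[0.2, -0.4, 9, 0, 0, 0.003], [0.2, -0.4, 9, 0, 0, 0], [0, 0, 8, 0, 0, 0], [0, 0, 1, 0, 0, 0], [0, 0, 0, 0, 0, 0]]}}

```text
time: 13.85
position: [487.1, 178.6, 42.7]
tool_rot: [2.817, 1.387, -0.003]
contact_force: [-0.2, -0.9, -0.1]
opening: -0.002
```

Emit:
{"fn": "servo_tool", "kwargs": {"deltas": [[0.1, 3.2, 0, 0, 0, -0.05], [0.1, 3.2, 0, 0, 0, -0.05], [0.1, 3.2, 0, 0, 0, -0.05], [0.1, 3.2, -0.1, 0, 0, -0.05], [0.1, 3.2, -0.1, 0, 0, -0.05]]}}

```text
time: 14.27
position: [498.5, 171.4, 42.4]
tool_rot: [-2.612, -1.744, 0.01]
contact_force: [-3.2, 0.1, 0.4]
opening: 0.005
```

Emit:
{"fn": "servo_tool", "kwargs": {"deltas": [[0.3, 3.8, -0.2, -0.001, 0, -0.045], [0.3, 3.8, -0.2, -0.001, 0, -0.045], [0.3, 3.8, -0.2, -0.001, 0, -0.045], [0.3, 3.8, -0.2, -0.001, 0, -0.045], [0.3, 3.8, -0.2, -0.001, 0, -0.045]]}}

```text
time: 14.68
position: [512.6, 166.6, 42.6]
tool_rot: [-2.385, -2.042, 0.019]
contact_force: [-1.3, -0.6, -0.3]
opening: 0.002
```

```bash
python3 -c "
from h import *
plan(-1.44,64,42)"
```

```text
pos [512.6 166.6  42.6] phi -1.77 r 65.2 yaw-pi -1.725 F [-1.3 -0.6 -0.3] tilt [-0.0101 -0.0069]
tool shift [ 3.8 21.   0.3] rz -0.285
turn [-0.0101  0.0071 -0.2855]
```

Emit:
{"fn": "servo_tool", "kwargs": {"deltas": [[0.4, 4.2, 0, -0.002, 0, -0.045], [0.4, 4.2, 0, -0.002, 0, -0.045], [0.3, 4, 0, -0.002, 0, -0.045], [0.3, 3.5, 0, -0.002, 0, -0.045], [0.2, 3, 0, 0, 0, -0.045]]}}

```text
time: 15.1
position: [531.7, 166.0, 42.8]
tool_rot: [2.127, 2.308, -0.013]
contact_force: [1.3, -0.7, -0.2]
opening: 0.008
```

```bash
python3 -c "
from h import *
plan(-1.44,64,42)"
```

```text
pos [531.7 166.   42.8] phi -1.475 r 64.8 yaw-pi -1.489 F [ 1.3 -0.7 -0.2] tilt [-0.0031 -0.0087]
tool shift [0.9 2.3 0.8] rz -0.049
turn [-0.004   0.0083 -0.0492]
```

Emit:
{"fn": "servo_tool", "kwargs": {"deltas": [[0, 1, -5, 0, 0, 0], [0, 0, -25, 0, 0, 0], [0, 0, -30, 0, 0, 0], [-20, -15, -30, 0, 0, 0], [-20, -20, -30, 0, 0, 0]]}}

```text
time: 15.52
position: [500.0, 127.2, 163.5]
tool_rot: [-2.126, -2.31, 0.02]
contact_force: [-0.1, -1.3, 1.2]
opening: -0.001
```

Emit:
{"fn": "servo_tool", "kwargs": {"deltas": [[-20, -10, -20, 0, 0, 0], [-20, -10, -10, 0, 0, 0], [0, 0, 0, 0, 0, 0], [0, 0, 0, 0, 0, 0]]}}

```text
time: 15.85
position: [483.3, 81.3, 203.9]
tool_rot: [2.135, 2.298, -0.008]
contact_force: [-1.5, 0.4, -0.1]
opening: -0.0
```

```bash
python3 - <<'E'
from h import *
plan(-2.225,64,110)
w=ctrl.camera("top");cv2.imwrite("pics/t8.png",w["color"][:,:,::-1])
w=ctrl.camera("scene");cv2.imwrite("pics/s8.png",cv2.resize(w["color"][150:230,270:370,::-1],(750,600),interpolation=cv2.INTER_CUBIC))
w=ctrl.camera("wrist");cv2.imwrite("pics/w8.png",w["color"][:,:,::-1])
E
```

```text
pos [483.3  81.3 203.9] phi -1.847 r 155.0 yaw-pi -1.497 F [-1.5  0.4 -0.1] tilt [ 0.0005 -0.0071]
tool shift [98.5 10.5 93.2] rz 0.728
turn [0.0025 0.0068 0.7278]
```

View pics/w8.png

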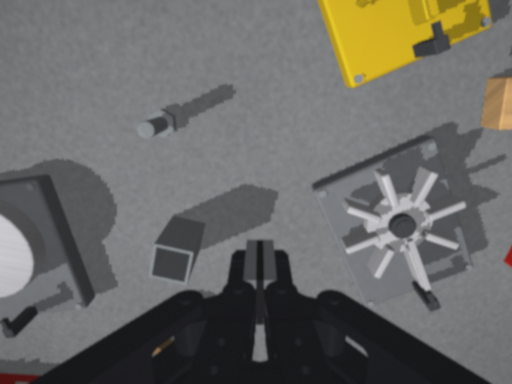

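View pics/s8.png

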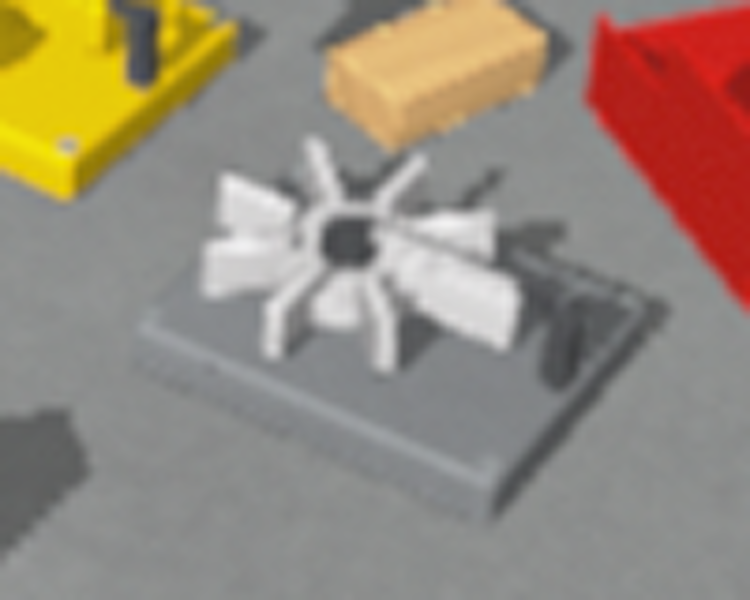

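View pics/t8.png

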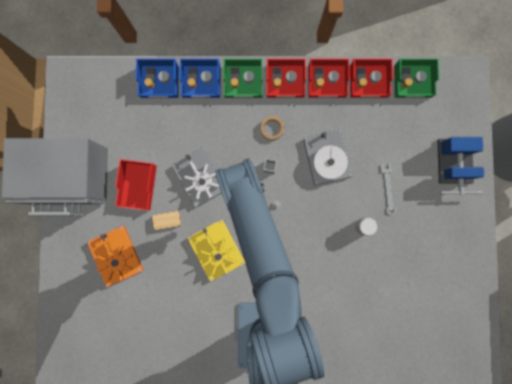

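The ribbed lobe now points at the post (wrist: lobe end (428,288), post (428,297)). The bystanders and dial look unmoved and the arm is clear, so I hand in.

```bash
python3 -c "
from workcell import ctrl
print(ctrl.sign_off())"
```

```text
the job is handed in; nothing more can be done
None
```

I turned the grey star wheel four clicks counter-clockwise, using the closed fingertips in a gap between lobes. Clicks 1 and 2 were one continuous arc; clicks 3 and 4 were done singly after lifting clear. I handed the job in at about 16 s.

- **Wheel position:** the last wrist and scene pictures show the ribbed lobe pointing at the pointer post. I counted clicks in the pictures rather than measuring the final joint angle. I saw no sign of it running past.
- **Force:** the readings I took while pushing, between moves, were never above about 4 N.
- **Everything else:** in the last top picture the dial and the bystanders in view look unmoved, checked by eye only. The arm stood clear, with the fingertips about 200 mm above the bench.
- **Measurements that disagreed:** the camera estimates of the wheel centre differed by up to about 6 mm. One of these was taken while the arm was still settling, and I worked from the steadier value. No check failed.

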